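Raise the dust-guard sash of the wear gauge to its mark

ROBOT

A 6-joint arm with a two-finger parallel gripper is mounted at the origin on the work surface. World frame = base frame: x ahead of the robot, y to its left, z up, the work surface at z = 0. Lengths are in m, angles in degrees, forces in N, time in s.
With the tool pointing down it reaches from about 0.3 to 0.75 m from the base axis. Payload 8.5 kg.
Tool frame: the origin (TCP) lies at the very end of the fingers, on their centre line; the grasp point (between the pads) lies 19 mm behind it; z points along the fingers, y is the line along which they close (so a half turn about z gives the same grasp; the last joint's range is limited). The gripper opens to 85 mm and grips with 20 to 120 N. Pads are 22 mm wide; open, the fingers measure 114 mm over their backs; the gripper's body (76 mm by 85 mm) begins 54 mm behind the grasp point. The pads swing forward as they close: fully open they stand 13 mm farther back than shut.
Start: joints at [-88.998, 21.807, 74.336, -0, 83.858, -12.336], TCP at [0.127, -0.535, 0.231] pointing down, gripper open.
Joint ranges: [-178.18, 178.18], [-50.72, 133.34], [12.68, 142.11], [-81.47, 261.47], [9.98, 163.14], [-165.26, 165.26]. Speed limits (degrees/s): [136.94, 136.94, 180, 180, 180, 180].

INTERFACE

Orientations are given as a 3x3 rotation matrix whose columns are the frame's x, y, z axes.
In Python, from rig import env gives the robot as it stands.
- The arm moves only by the tool move_arm, never from a script. Its argument "plan" is a list of rows, each a list of 7 numbers: the turn, a rotation vector about the tool's x, y, z in degrees, then the shift along the tool's x, y, z in cm, then the gripper command: -1 is shut, 1 is fully open, values between are in proportion. In form: [[ax, ay, az, tx, ty, tz, jaw], ...]. A call has 1 to 5 rows; each row is the pose to reach, as a shift and turn from the pose commanded when the call began, along the tool's axes at that moment; what a row does not reach only later rows make up. A row lasts 1/10 s, in which the tool goes at most 50 mm and 8.59 degrees, less where a joint would pass 70% of its speed; a pose out of reach is approached as far as the arm can. A call with a gripper value outside its range is refused whole. The fingers move at their own pace and stop on an object; "squeeze" is the grip in N (left out, the last holds). Time passes only in rows, so rows that repeat a pose let the fingers close. It gives the time, the measured TCP pose, the force, the opening and the grip force at its end, in the units of the state.
- env.observe(): the state, without advancing time (a new reading comes with each control period).
- env.get_image(name): name is "scene" or "top" or "wrist"; returns a dict with "color" (480x640x3 uint8, red, green, blue), "fov_y" (degrees; the focal length in pixels is half the picture's height over the tangent of half this angle, whatever the lens; pixels are square), "cx", "cy" (the principal point, pixels), "distortion" ([k1, k2, p1, p2, k3] as OpenCV has them; the pictures are not rectified), "R" (3x3) and "t" (3): a world point X has camera coordinates R X + t. Camera axes: x right, y down, z forward; pixel columns grow to the right and rows downward; lengths in m; the calibration is good to about 2 mm. A picture is of the moment at which its call begins. There is no depth.
- env.close_job(): hands the job in; it is judged then, once.
Trained networks look in a picture, given as the dict that the camera call returned (one of the last four; its "shot" number tells which), for a name from the list of things; names that differ only in an ending like _2 or _b are one class to them, and where a whole thing is asked for, a point or a joint stands for the part that bears it (a point fixed in the world has none). Each returns a list of dicts, best first, with "conf" (0 to 1); they miss things now and then, are a little off and sometimes report something else, mostly with a low value. They report only what shows in the picture. A call takes as long as a camera call.
- env.outline_of(target, picture): "mask" (480x640 bool, what is visible of it) and "bbox" ([centre column, centre row, width, height] in pixels, round what is visible of it).
- env.tip_of(target, picture): "pixel" ([column, row] in pixels: a listed point, or the origin of a listed thing).
The state is a dict: "time_s": time; "q": joint angles; "qvel": joint speeds; "joint_efforts": joint torques, N m; "position": TCP position; "tool_rot": TCP orientation; "ft_force": force on the tool from outside, world axes, zero at the start; "wrist_torque": the same for the moment, N m; "grip_width": finger opening in m; "gripper_force": force on a finger pad.
Only numpy, scipy, OpenCV 4.12 (cv2) and the standard library are available. Lean on these libraries where they do the work, as an engineer would, in place of code of your own. Each camera call takes 0.05 s, during which the arm holds its last target. There are 200 camera calls.

TASK

Open the dust guard in front of the green wear gauge: with the fingertips, push the counterweighted clear sash gently up from beneath its yellow lip until the black pointer stands level with the red collar on the column, then leave it standing there and back the hand off clear. Do not pinch the lip or push on the pane or the sloping apron above it, and leave the shoe segment, the insulator and the pin standing where they are.

Things in the scene. Friction and masses are not known exactly. Their poses are not given: they have to be found in the camera images.
- guard: Fixed dust guard: two grey columns 34 mm square, 480 mm tall, centred 180 mm either side of the middle, a head bar at 495 mm, an 8 mm base plate from 20 mm before to 280 mm behind the sash plane, the green gauge on it 65 mm behind the sash. Origin: cart top, midway between the columns; x points level through the sash away from the robot, y to the left column, z up.
- sash (a joint): Height of the sliding sash in m, growing upward, 0 to 0.17 (stops). At 0 the underside of the lip is 125 mm above the cart top. The sash (0.55 kg) is balanced by weights; it stays where it is left (sliding friction about 2.5 N) and takes roughly 1.5 to 4 N of upward push.
- lip_edge (a point): Middle of the front lower edge of the sash's yellow lip, moving with the sash: push up here. The lip is 300 mm long along guard y, 12 mm high, has a rounded nose of 6 mm radius and stands out 50 mm in front of the clear pane (towards guard -x). Below it there is only the cart top, base plate and loose things. Axes as the guard.
- pointer (a point): Centre of the black pointer blade on the right (guard -y) end of the lip, 6 mm thick, reaching 50 mm past the column's centre line in front of the right column. This point lies 7 mm above the lip's underside and moves with the sash.
- mark: Red square collar, 46 x 46 mm and 18 mm tall, fixed round the right (guard -y) column: the height mark, set 30 to 160 mm above the pointer at the start. Origin at its centre, z up.
- shoe: Cracked graphite shoe segment, a black curved bar about 24 x 75 x 22 mm, loose on the cart top in front of the sash. Origin: underside centre. Leave alone.
- insulator: Squat brown ribbed ceramic insulator, 56 mm across, 50 mm tall, loose and upright on the cart top in front of the sash. Origin: underside centre. Leave alone.
- spring_pin: Nickel spring pin standing on its 25 mm head, shank 16 mm, 38 mm tall, loose on the cart top in front of the sash. Origin: underside centre. Leave alone.
- pane (a point): Middle of the clear pane (320 x 160 mm, aluminium edges) of the sash, 90 mm above and 50 mm behind lip_edge, moving with the sash. A steel apron slopes at 45 degrees from just above the nose of the lip up and back to the pane. Pane and apron are not to be pushed.

How it is judged:
By the outcome, as a careful person would: the job done as asked, in the order asked, and still so for the second after the job is handed in, with the robot touching nothing.
It also fails if it takes over 45 s, if anything falls off the work surface, if the arm or the gripper's body presses on something with over 40 N, if the wrist force passes 120 N, or if a joint passes its speed limit or range.

## Working session

There is one attempt and no reset: what is moved stays moved. The work goes in short steps, Python scripts to look and compute and a tool call to move; the robot and the scene stay as the last step left them, time stands still between calls to the robot, and variables do not carry over. Pictures are saved under pics/ and viewed, at most 10 in all, crops included, and the job is handed in when it is done.

Besides the shell and the picture viewer there is one more tool, called after "Emit:" as name(argument=value, ...), one argument or row to a line, values as JSON. move_arm: Moves the arm, as the interface text tells. Its arguments: {"type":"object","properties":{"plan":{"type":"array"},"squeeze":{"type":"number"}},"required":["plan"]}

```bash
mkdir -p pics; cat > h.py <<'E'
import numpy as np, cv2
from rig import env
def K(p):
    f=240/np.tan(np.radians(p["fov_y"])/2); return np.array([[f,0,p["cx"]],[0,f,p["cy"]],[0,0,1.]])
def ray(p,px):
    u=cv2.undistortPoints(np.array([[px]],float),K(p),np.array(p["distortion"],float))[0,0]
    R=np.array(p["R"]);t=np.array(p["t"]); return -R.T@t, R.T@np.array([u[0],u[1],1])
def proj(p,X):
    return cv2.projectPoints(np.atleast_2d(np.array(X,float)),cv2.Rodrigues(np.array(p["R"],float))[0],np.array(p["t"],float),K(p),np.array(p["distortion"],float))[0][:,0]
def tri(rs):
    A=np.zeros((3,3));b=np.zeros(3)
    for c,d in rs:
        d=d/np.linalg.norm(d);P=np.eye(3)-np.outer(d,d);A+=P;b+=P@c
    return np.linalg.solve(A,b)
def save(p,n): cv2.imwrite("pics/"+n,cv2.cvtColor(p["color"],cv2.COLOR_RGB2BGR))
E
python3 - <<'E'
from h import *
np.set_printoptions(precision=4,suppress=True)
P={n:env.get_image(n) for n in("scene","top","wrist")}
for n,p in P.items(): save(p,n+"0.png"); print(n,"cam",-np.array(p["R"]).T@p["t"], p["fov_y"])
for T in("guard","lip_edge","pointer","mark","pane","shoe","insulator","spring_pin"):
    rs=[]
    for n,p in P.items():
        r=env.tip_of(T,p)
        if r:
            print(T,n,np.round(r[0]["pixel"],1),round(r[0]["conf"],2))
            if r[0]["conf"]>.4: rs.append(ray(p,r[0]["pixel"]))
    if len(rs)>1: print("   ->",tri(rs))
    for c,d in rs: print("   z0",c-d*c[2]/d[2])
E
```

```text
scene cam [0.1756 0.0014 0.7346] 53.07403279765267
top cam [0.4199 0.0176 1.1982] 45.128937457441026
wrist cam [ 0.1917 -0.5204  0.3722] 60.012895838911604
guard scene [361.5 305.1] 0.89
   z0 [ 0.613  -0.0472  0.    ]
lip_edge scene [372.8 213.2] 0.74
lip_edge top [337.2 262.1] 0.68
   -> [ 0.5405 -0.0318  0.3256]
   z0 [ 0.8306 -0.0706  0.    ]
   z0 [ 0.5861 -0.0408  0.    ]
pointer scene [357.4 280.4] 0.65
pointer top [439.8 272. ] 0.97
   -> [ 0.4965 -0.102   0.3108]
   z0 [ 0.665  -0.0398  0.    ]
   z0 [ 0.5599 -0.2564  0.    ]
mark scene [511.9 221.8] 0.69
mark top [455.  242.6] 0.59
   -> [ 0.5748 -0.2194  0.2809]
   z0 [ 0.8221 -0.3546  0.    ]
   z0 [ 0.622 -0.293  0.   ]
pane scene [373.  212.9] 0.61
pane top [345.4 227.1] 0.55
   -> [ 0.6108 -0.0455  0.2472]
   z0 [ 0.8315 -0.0711  0.    ]
   z0 [ 0.6605 -0.0604  0.    ]
shoe scene [424.6 394.4] 0.87
shoe top [387.4 322.7] 0.59
   -> [ 0.4568 -0.1446 -0.005 ]
   z0 [ 0.4545 -0.1468  0.    ]
   z0 [ 0.4573 -0.1409  0.    ]
insulator scene [276.  348.4] 0.81
insulator top [270.8 297.3] 0.91
   -> [0.5147 0.0953 0.0161]
   z0 [0.5226 0.0948 0.    ]
   z0 [0.5156 0.0989 0.    ]
spring_pin scene [369.  354.2] 0.48
spring_pin top [347.7 294.2] 0.69
   -> [ 0.518  -0.0599  0.0034]
   z0 [ 0.5196 -0.0596  0.    ]
   z0 [ 0.5183 -0.0606  0.    ]
```

View pics/scene0.png

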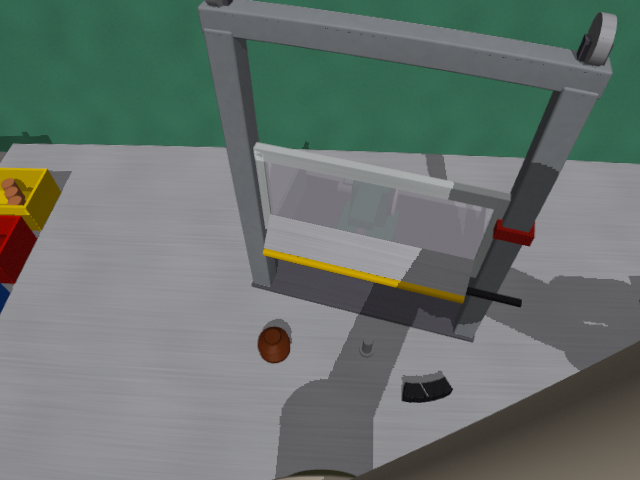

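View pics/top0.png

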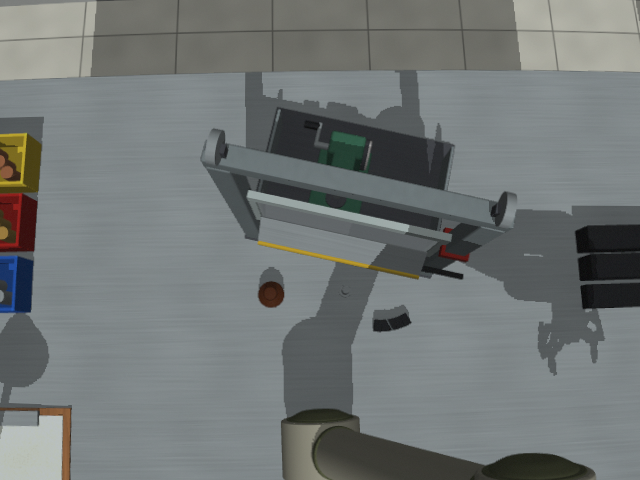

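The pictures show the guard yawed to the right. In the scene view the lip runs from (266,253) to (466,299), the pointer tip is at (521,302) and the red collar at (514,233). The pin and insulator stand in front of the lip at (368,346) and (274,345), and the shoe at (427,388).

```bash
cat > fit.py <<'E'
from h import *
from scipy.optimize import least_squares
np.set_printoptions(precision=4,suppress=True)
def hsv(p): return cv2.cvtColor(p["color"],cv2.COLOR_RGB2HSV)
def quad(m):
    n,l,s,c=cv2.connectedComponentsWithStats(m.astype(np.uint8))
    i=1+np.argmax(s[1:,4]); ys,xs=np.where(l==i); return np.c_[xs,ys].astype(float)
def ends(pts):
    c=pts.mean(0); v=np.linalg.svd(pts-c,full_matrices=False)[2][0]; v*=np.sign(v[0]); a=(pts-c)@v
    return pts[a<a.min()+4].mean(0)-2*v,pts[a>a.max()-4].mean(0)+2*v
def measure(p,box):
    h=hsv(p); B=np.zeros(h.shape[:2],bool); x0,y0,x1,y1=box; B[y0:y1,x0:x1]=1
    yel=B&(h[...,0]>18)&(h[...,0]<32)&(h[...,1]>150)&(h[...,2]>60)
    red=B&((h[...,0]<6)|(h[...,0]>174))&(h[...,1]>150)&(h[...,2]>50)
    return ends(quad(yel)),quad(red)
E
python3 - <<'E'
from fit import *
P={n:env.get_image(n) for n in("scene","top")}
O={}
for n,box in(("scene",(230,120,600,420)),("top",(200,120,550,300))):
    (a,b),r=measure(P[n],box); ptr=env.outline_of("pointer",P[n])
    print(n,"lip",a,b,"red",r.min(0),r.max(0),r.mean(0))
    m=P[n]["color"].max(2)<40
    for q in ptr[:2]: print("ptrmask bbox",q["conf"],q["bbox"])
    x0,y0,x1,y1={"scene":(470,280,535,315),"top":(422,255,480,290)}[n]
    mm=np.zeros(m.shape,bool);mm[y0:y1,x0:x1]=m[y0:y1,x0:x1]; e=ends(quad(mm)); print("ptr ends",e)
    O[n]=(a,b,r,e)
L=[tri([ray(P[n],O[n][i]) for n in O]) for i in(0,1)]; T=tri([ray(P[n],O[n][3][1]) for n in O]); M=tri([ray(P[n],O[n][2].mean(0)) for n in O])
print("lip ends",L,np.linalg.norm(L[0]-L[1]),"ptr tip",T,"mark",M)
im=cv2.resize(P["scene"]["color"][190:330,400:560],(800,700))[...,::-1][:600]
cv2.imwrite("pics/crop1.png",im)
E
```

```text
scene lip [262.7968 251.2336] [463.644  299.7701] red [493. 219.] [533. 245.] [512.6906 234.2564]
ptrmask bbox 0.71 [388.1, 222.9, 264.6, 165.6]
ptr ends (array([469.3175, 290.3225]), array([520.2739, 303.384 ]))
top lip [257.912  242.0432] [418.1213 276.8402] red [440. 245.] [468. 260.] [452.4268 254.4204]
ptr ends (array([422.0915, 267.5645]), array([462.3204, 276.2776]))
lip ends [array([0.604 , 0.1108, 0.1599]), array([ 0.5334, -0.18  ,  0.1588])] 0.29917878303216483 ptr tip [ 0.5328 -0.2622  0.1553] mark [ 0.5552 -0.2153  0.2802]
```

View pics/crop1.png

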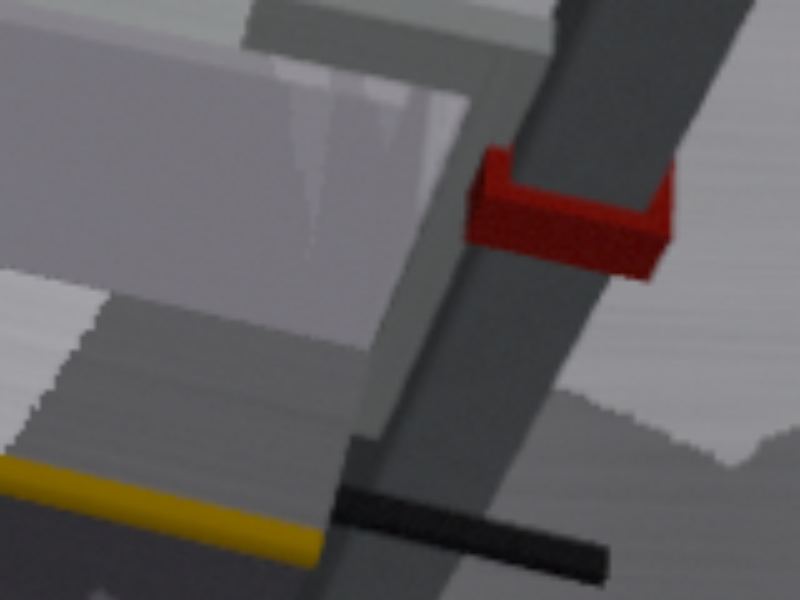

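The crop confirms the geometry: the collar's lower front edge runs (494,238)–(530,246) in scene pixels and the pointer end is at (521,302). Next I check the kinematics and fit the guard.

```bash
ls; python3 - <<'E'
from fit import *
print([a for a in dir(env) if a[0]!='_'])
s=env.observe()
for k in("time_s","q","position","tool_rot","ft_force","grip_width","joint_efforts"): print(k,s[k])
P={n:env.get_image(n) for n in("scene","top")}
obs={"scene":[(262.8,251.2),(463.6,299.8),(520.6,303),(494,238),(530,245.8)],"top":[(257.9,242),(418.1,276.8),(462.6,276.3)]}
def model(v):
    x,y,yaw,h,zm,px=v; c,s_=np.cos(yaw),np.sin(yaw)
    G=lambda a,b,z:(x+c*a-s_*b,y+s_*a+c*b,z)
    return [G(-.048,.15,h+.008),G(-.048,-.15,h+.008),G(px,-.23,h+.007),G(-.023,-.157,zm-.009),G(-.023,-.203,zm-.009)]
def f(v):
    X=model(v); return np.concatenate([(proj(P[n],X[:len(o)])-o).ravel() for n,o in obs.items()])
r=least_squares(f,[.617,-.046,-.24,.15,.28,-.04]); print(r.x,np.degrees(r.x[2])); print(r.fun.round(1))
print("raise",r.x[4]-r.x[3]-.007)
p=env.get_image("wrist");print(p["R"],p["t"])
E
```

```text
fit.py
h.py
pics
['MotionError', 'close_job', 'get_image', 'observe', 'outline_of', 'tip_of']
time_s 1.55
q [-88.9982  21.8062  74.3363   0.0016  83.8567 -12.3373]
position [ 0.1269 -0.5351  0.2313]
tool_rot [[ 0.973   0.2307  0.    ]
 [ 0.2307 -0.973  -0.    ]
 [ 0.      0.     -1.    ]]
ft_force [0.4561 0.3188 0.1444]
grip_width 0.08559564331378056
joint_efforts [  0.0042 -44.8323 -23.1464   0.       0.0004  -0.    ]
[ 0.6155 -0.0463 -0.2417  0.1503  0.281  -0.029 ] -13.8455705279616
[ 0.3  0.2  0.1  0.4  0.7 -0.  -1.2 -0.6 -0.1 -0.  -0.1 -0.2  0.4  0.3
  0.2  0.1]
raise 0.12370031099688839
[[ 0.2318 -0.9728 -0.0014]
 [-0.9395 -0.2242  0.2589]
 [-0.2522 -0.0587 -0.9659]] [-0.5502 -0.0331  0.3778]
```

Emit:
move_arm(
  plan=[
    [0,0,-8,4.5,-3.9,-3.5,-1],
    [0,0,-16,9,-7.8,-7,-1],
    [0,0,-24,13,-11.5,-10,-1],
    [0,0,-30,17,-15,-13,-1],
    [0,0,-32,20,-18,-16,-1],
  ],
  squeeze=20,
)

```text
time_s: 2.2
position: [0.2511, -0.3566, 0.3587]
tool_rot: [[0.701, 0.714, 0.0], [0.714, -0.701, 0.0], [0.0, -0.0, -1.0]]
ft_force: [0.6, 0.8, -0.6]
grip_width: 0.0119
gripper_force: 0.0
```

Emit:
move_arm(
  plan=[
    [0,8,0,0,0,-2,-1],
    [0,16,0,0,0,-4,-1],
    [0,16,0,0,0,-4,-1],
  ],
)

```text
time_s: 2.5
position: [0.2498, -0.3598, 0.3987]
tool_rot: [[0.677, 0.71, 0.196], [0.683, -0.704, 0.195], [0.276, 0.002, -0.961]]
ft_force: [0.1, -0.4, -0.5]
grip_width: -0.0003
gripper_force: 0.0
```

```bash
cat >> log.txt <<'E'
E
cat > snap.py <<'E'
import json
from h import *
s=env.observe()
open("log.txt","a").write(json.dumps({k:np.array(s[k]).tolist() for k in("q","position","tool_rot")})+"\n")
print(s["time_s"],np.round(s["q"],2),np.round(s["position"],4),np.round(s["tool_rot"],3).tolist(),np.round(s["ft_force"],1))
E
python3 snap.py
```

```text
2.5 [-79.01   8.05  68.05  14.37 112.36 -29.74] [ 0.2498 -0.3598  0.3987] [[0.677, 0.71, 0.196], [0.683, -0.704, 0.195], [0.276, 0.002, -0.961]] [ 0.1 -0.4 -0.5]
```

Emit:
move_arm(
  plan=[
    [0,8,0,3.4,-1.1,0.5,-1],
    [0,16,0,6.8,-2.2,1,-1],
    [0,24,0,10,-3.4,1.6,-1],
    [0,32,0,13.5,-4.5,2.2,-1],
    [0,40,0,17,-5.6,2.8,-1],
  ],
)

```text
time_s: 3.0
position: [0.3314, -0.1961, 0.4171]
tool_rot: [[0.393, 0.71, 0.585], [0.394, -0.704, 0.59], [0.831, -0.002, -0.557]]
ft_force: [0.7, 0.1, -0.1]
grip_width: -0.0001
gripper_force: 0.0
```

```bash
python3 snap.py; cat > kin.py <<'E'
import numpy as np, json
from scipy.spatial.transform import Rotation as Ro
from scipy.optimize import least_squares
def fk(q,k):
    d1,a1,off,a2,a3,L,dt,c=k; E=lambda s,a:Ro.from_euler(s,a,degrees=True)
    r1=E('z',q[0]); r2=r1*E('y',q[1]); r3=r2*E('y',q[2]); r5=r3*E('z',q[3])*E('y',q[4]); r=r5*E('z',q[5])*E('z',c)
    w=r1.apply([a1,off,d1])+r2.apply([0,0,a2])+r3.apply([a3,0,L])
    return w+r.apply([0,0,dt]),r,w
D=[json.loads(l) for l in open("log.txt") if l.strip()]
D.append(dict(q=[-88.998,21.807,74.336,0,83.858,-12.336],position=[.1269,-.5351,.2313],tool_rot=[[.973,.2307,0],[.2307,-.973,0],[0,0,-1]]))
def res(k):
    o=[]
    for d in D:
        p,r,_=fk(d["q"],k); o+=list(p-d["position"])+list((r.as_matrix()-np.array(d["tool_rot"])).ravel()*.3)
    o+=list((np.array(k)[[1,4]])*1e-3)
    return o
best=min((least_squares(res,[.3,0,.1176,.4,0,.4,.25,c]) for c in(0,90,180,-90)),key=lambda r:r.cost)
k=best.x
def ik(p,R,q0):
    lo=np.array([-178.18,-50.72,12.68,-81.47,9.98,-165.26]);hi=np.array([178.18,133.34,142.11,261.47,163.14,165.26])
    f=lambda q:np.r_[fk(q,k)[0]-p,(Ro.from_matrix(R).inv()*fk(q,k)[1]).as_rotvec()*.3]
    r=least_squares(f,np.clip(q0,lo+.1,hi-.1),bounds=(lo,hi)); return r.x,np.abs(r.fun).max()
def delta(cur_p,cur_R,p,R):
    R0=Ro.from_matrix(cur_R); return np.r_[np.degrees((R0.inv()*Ro.from_matrix(R)).as_rotvec()),R0.inv().apply(np.array(p)-cur_p)*100]
E
python3 -c "
from kin import *
print(k.round(4),best.cost,np.abs(best.fun).max())"
```

```text
3.0 [-79.98   2.6   87.92  50.41 118.32 -21.83] [ 0.3314 -0.1961  0.4171] [[0.393, 0.71, 0.585], [0.394, -0.704, 0.59], [0.831, -0.002, -0.557]] [ 0.7  0.1 -0.1]
[ 0.1302 -0.      0.1175  0.537   0.1031  0.3508  0.2575 89.9998] 5.680653813284077e-09 0.00010305913805496735
```

```bash
cat > plan.py <<'E'
from kin import *
np.set_printoptions(precision=2,suppress=True)
yaw=np.radians(-13.85); G0=np.array([.6155,-.0463,0])
gx=np.array([np.cos(yaw),np.sin(yaw),0]); gy=np.array([-gx[1],gx[0],0])
def W(a,b,z): return G0+a*gx+b*gy+[0,0,z]
def toolR(dyaw,tilt,roll):
    a=yaw+np.radians(dyaw); t=np.radians(tilt); z=np.array([np.cos(a)*np.cos(t),np.sin(a)*np.cos(t),np.sin(t)])
    y=np.array([-np.sin(a),np.cos(a),0]); x=np.cross(y,z); return np.c_[x,y,z]@Ro.from_euler('z',roll,degrees=True).as_matrix()
E
python3 - <<'E'
from plan import *
q0=[-20,0,120,150,70,0]
for dyaw in(0,20,40):
  for tilt in(-10,0,10):
    for roll in(0,90,180,-90):
      out=[]
      for P in((-.085,.02,.35),(-.085,.02,.12),(-.025,.02,.13),(-.025,.02,.26)):
        best=min((ik(W(*P),toolR(dyaw,tilt,roll),s) for s in(q0,[-20,-20,130,170,90,90],[-40,20,120,170,90,-90])),key=lambda r:r[1]); out.append(best)
      if max(o[1] for o in out)<2e-3:
        print(dyaw,tilt,roll); 
        for o in out: print("   ",o[0],fk(o[0],k)[2])
E
```

```text
0 -10 0
    [-12.82   2.96 118.69 182.75  21.67  87.62] [0.29 0.05 0.39]
    [-12.82  44.06 135.63 181.03  79.69  89.99] [0.29 0.05 0.16]
    [-13.01  40.25 125.74 180.91  65.99  89.78] [0.35 0.04 0.17]
    [-13.01  19.42 119.41 181.33  38.84  89.11] [0.35 0.04 0.3 ]
0 -10 180
    [-12.82   2.96 118.69 182.75  21.67 -92.38] [0.29 0.05 0.39]
    [-12.82  44.06 135.63 181.03  79.69 -90.01] [0.29 0.05 0.16]
    [-13.01  40.25 125.74 180.91  65.99 -90.22] [0.35 0.04 0.17]
    [-13.01  19.42 119.41 181.33  38.84 -90.89] [0.35 0.04 0.3 ]
0 -10 -90
    [-12.82   2.96 118.69 182.75  21.67  -2.38] [0.29 0.05 0.39]
    [-12.82  44.06 135.63 181.03  79.69  -0.01] [0.29 0.05 0.16]
    [-13.01  40.25 125.74 180.91  65.99  -0.22] [0.35 0.04 0.17]
    [-13.01  19.42 119.41 181.33  38.84  -0.89] [0.35 0.04 0.3 ]
0 0 0
    [-12.81   8.26 123.83 181.56  42.11  88.84] [0.29 0.06 0.35]
    [-12.81  54.01 136.63 181.06 100.64  90.2 ] [0.29 0.06 0.12]
    [-13.    48.15 126.83 180.86  84.98  89.93] [0.35 0.04 0.13]
    [-13.    25.87 122.91 181.    58.78  89.48] [0.35 0.04 0.26]
0 0 180
    [-12.81   8.26
[... 5684 characters left out ...]

    [-37.27  54.   119.22 117.48  96.92  96.1 ] [ 0.37 -0.13  0.09]
    [-37.27  34.28 118.14 118.14  87.13 114.49] [ 0.37 -0.13  0.22]
40 10 180
    [-41.61  17.97 122.33 113.57  84.   -53.52] [ 0.31 -0.12  0.31]
    [-41.61  58.65 128.88 110.83 102.77 -97.14] [ 0.31 -0.12  0.08]
    [-37.27  54.   119.22 117.48  96.92 -83.9 ] [ 0.37 -0.13  0.09]
    [-37.27  34.28 118.14 118.14  87.13 -65.51] [ 0.37 -0.13  0.22]
40 10 -90
    [-41.61  17.97 122.33 113.57  84.    36.48] [ 0.31 -0.12  0.31]
    [-41.61  58.65 128.88 110.83 102.77  -7.14] [ 0.31 -0.12  0.08]
    [-37.27  54.   119.22 117.48  96.92   6.1 ] [ 0.37 -0.13  0.09]
    [-37.27  34.28 118.14 118.14  87.13  24.49] [ 0.37 -0.13  0.22]
```

```bash
cat >> plan.py <<'E'
RT=toolR(20,5,180)
def path(p0,R0,p1,R1,q,n=12):
    R0=Ro.from_matrix(R0); dv=(R0.inv()*Ro.from_matrix(R1)).as_rotvec()
    for s in np.linspace(0,1,n+1)[1:]:
        q,e=ik(np.array(p0)+s*(np.array(p1)-p0),(R0*Ro.from_rotvec(dv*s)).as_matrix(),q); print(round(s,2),q,round(e,4))
    return q
E
python3 - <<'E'
from plan import *
from h import env
s=env.observe()
A=W(-.12,.02,.36)
print("delta",delta(s["position"],s["tool_rot"],A,RT),A)
q=path(s["position"],s["tool_rot"],A,RT,s["q"])
q=path(A,RT,W(-.09,.02,.12),RT,q,4)
q=path(W(-.09,.02,.12),RT,W(-.025,.02,.12),RT,q,2)
q=path(W(-.025,.02,.12),RT,W(-.025,.02,.26),RT,q,2)
E
```

```text
delta [-38.57  37.32   9.82   9.84  -1.7   24.94] [0.5  0.   0.36]
0.08 [-79.51   1.01  92.34  54.   114.37 -21.17] 0.0
0.17 [-78.79  -0.51  96.78  57.62 110.24 -20.86] 0.0
0.25 [-77.74  -1.92 101.21  61.35 105.92 -20.9 ] 0.0
0.33 [-76.27  -3.16 105.59  65.28 101.34 -21.32] 0.0
0.42 [-74.26  -4.17 109.88  69.55  96.43 -22.17] 0.0
0.5 [-71.55  -4.85 114.05  74.32  91.14 -23.61] 0.0
0.58 [-67.97  -5.06 118.02  79.87  85.43 -25.83] 0.0
0.67 [-63.35  -4.64 121.71  86.59  79.36 -29.19] 0.0
0.75 [-57.54  -3.41 125.    95.03  73.24 -34.15] 0.0
0.83 [-50.52  -1.21 127.74 105.77  67.76 -41.17] 0.0
0.92 [-42.51   1.99 129.76 118.98  63.96 -50.25] 0.0
1.0 [-33.91   6.04 130.9  133.88  62.81 -60.39] 0.0
0.25 [-33.27  18.73 135.98 139.21  75.52 -73.73] 0.0
0.5 [-32.67  33.39 139.38 141.36  89.36 -85.47] 0.0
0.75 [-32.1   48.01 140.42 140.98 101.59 -95.31] 0.0
1.0 [ -31.57   60.54  138.83  139.54  110.09 -102.48] 0.0
0.5 [-29.59  56.43 132.85 143.41 102.49 -95.53] 0.0
1.0 [-28.03  53.97 127.25 145.76  96.01 -90.69] 0.0
0.5 [-28.03  41.61 127.17 145.86  85.71 -83.71] 0.0
1.0 [-28.03  29.37 124.75 144.33  73.67 -75.2 ] 0.0
```

Emit:
move_arm(
  plan=[
    [-5.5,5.3,1.4,1.4,-0.2,3.6,-1],
    [-11,10.7,2.8,2.8,-0.5,7.1,-1],
    [-16.5,16,4.2,4.2,-0.7,10.7,-1],
    [-22,21.3,5.6,5.6,-1,14.2,-1],
    [-27.5,26.6,7,7,-1.2,17.8,-1],
  ],
)

```text
time_s: 3.5
position: [0.4532, -0.0551, 0.3745]
tool_rot: [[0.09, 0.291, 0.952], [0.078, -0.955, 0.285], [0.993, 0.049, -0.109]]
ft_force: [2.9, -0.4, 1.2]
grip_width: 0.0002
gripper_force: 0.0
```

```bash
python3 - <<'E'
from plan import *
from h import env
s=env.observe()
print(s["q"],delta(s["position"],s["tool_rot"],W(-.11,.02,.34),RT))
E
```

```text
[-60.43  -4.2  123.9   90.93  75.7  -31.92] [-10.78  10.95   2.9   -2.46  -3.63   7.67]
```

Emit:
move_arm(
  plan=[
    [-3.6,3.7,1,-0.8,-1.2,2.5,-1],
    [-7.2,7.3,2,-1.6,-2.4,5.1,-1],
    [-10.8,11,2.9,-2.5,-3.6,7.7,-1],
    [-10.8,11,2.9,-2.5,-3.6,7.7,-1],
  ],
)

```text
time_s: 3.9
position: [0.5138, 0.0012, 0.3388]
tool_rot: [[-0.084, 0.116, 0.99], [-0.01, -0.993, 0.115], [0.996, -0.0, 0.085]]
ft_force: [-0.1, -0.6, 0.0]
grip_width: 0.0001
gripper_force: 0.0
```

```bash
python3 - <<'E'
from plan import *
from h import env,save
s=env.observe()
print(s["q"],s["position"],s["tool_rot"],delta(s["position"],s["tool_rot"],W(-.085,.02,.12),RT))
save(env.get_image("scene"),"scene1.png")
E
```

```text
[-33.08  10.76 131.67 136.    66.43 -64.84] [0.51 0.   0.34] [[-0.08  0.12  0.99]
 [-0.01 -0.99  0.12]
 [ 1.   -0.    0.08]] [ -0.49   0.12  -0.04 -21.99   1.05   0.42]
```

View pics/scene1.png

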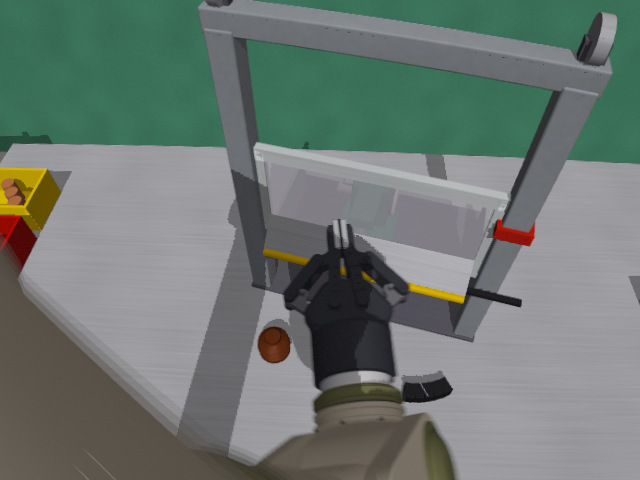

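Scene view: the shut hand is horizontal with its tips at (340,222), above and in front of the lip. Column, pin, insulator and shoe are undisturbed. Next it goes down in front of the lip.

Emit:
move_arm(
  plan=[
    [0,0,0,-4.4,0.2,0,-1],
    [0,0,0,-8.8,0.4,0.1,-1],
    [0,0,0,-13.2,0.6,0.2,-1],
    [0,0,0,-17.6,0.8,0.3,-1],
    [0,0,0,-22,1,0.4,-1],
  ],
)

```text
time_s: 4.45
position: [0.5381, -0.0079, 0.1263]
tool_rot: [[-0.089, 0.118, 0.989], [-0.011, -0.993, 0.117], [0.996, -0.001, 0.09]]
ft_force: [1.2, -1.7, 1.0]
grip_width: 0.0003
gripper_force: 0.0
```

```bash
python3 - <<'E'
from plan import *
from h import env,save
s=env.observe()
print(s["q"],s["position"].round(4) if hasattr(s["position"],'round') else s["position"],s["ft_force"],delta(s["position"],s["tool_rot"],W(-.022,.015,.12),RT))
save(env.get_image("wrist"),"w1.png")
E
```

```text
[ -31.91   58.42  137.79  139.24  107.65 -100.51] [ 0.54 -0.01  0.13] [ 1.17 -1.67  1.01] [-0.6  -0.14 -0.1  -1.14  2.55  5.62]
```

View pics/w1.png

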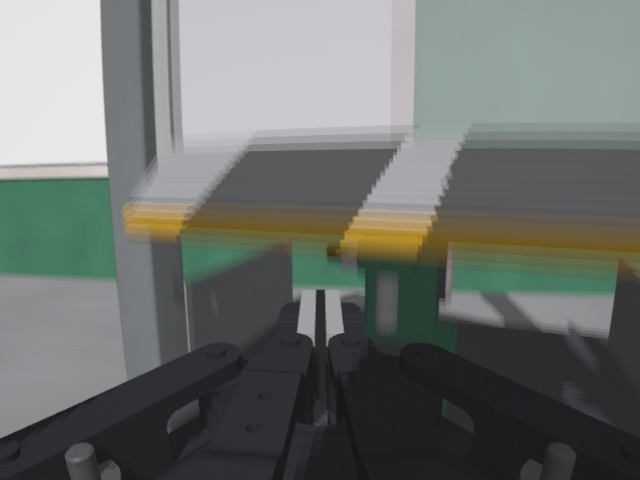

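Wrist view (blurred because the arm was still settling): the fingertips at (320,290) are below the yellow lip at row ~240, and nothing is in the way beneath it. Next it slides in.

Emit:
move_arm(
  plan=[
    [0,0,0,0,0,0,-1],
    [0,0,0,-0.3,0.8,1.8,-1],
    [0,0,0,-0.5,1.7,3.7,-1],
    [0,0,0,-0.5,2.5,5.6,-1],
    [0,0,0,-0.5,2.5,5.6,-1],
  ],
)

```text
time_s: 5.0
position: [0.5977, -0.0267, 0.136]
tool_rot: [[-0.101, 0.116, 0.988], [-0.004, -0.993, 0.117], [0.995, 0.008, 0.101]]
ft_force: [0.0, 0.0, 0.4]
grip_width: -0.0002
gripper_force: 0.0
```

```bash
cat > look.py <<'E'
from plan import *
from fit import *
s=env.observe()
p=np.array(s["position"]);d=p-G0
print("t",s["time_s"],"TCP g",(d@gx).round(4),(d@gy).round(4),p[2].round(4),"F",np.round(s["ft_force"],1),"toolx",np.array(s["tool_rot"])[:,0].round(3))
P={n:env.get_image(n) for n in("scene","top")}
import sys
n=sys.argv[1]; save(P["scene"],n+".png")
im=np.vstack([cv2.resize(P["scene"]["color"][150:330,400:560],None,fx=3,fy=3,interpolation=cv2.INTER_CUBIC)])
cv2.imwrite("pics/"+n+"c.png",im[...,::-1])
E
python3 look.py in1
```

```text
t 5.0 TCP g -0.0219 0.0147 0.136 F [0.  0.  0.4] toolx [-0.101 -0.004  0.995]
```

View pics/in1.png

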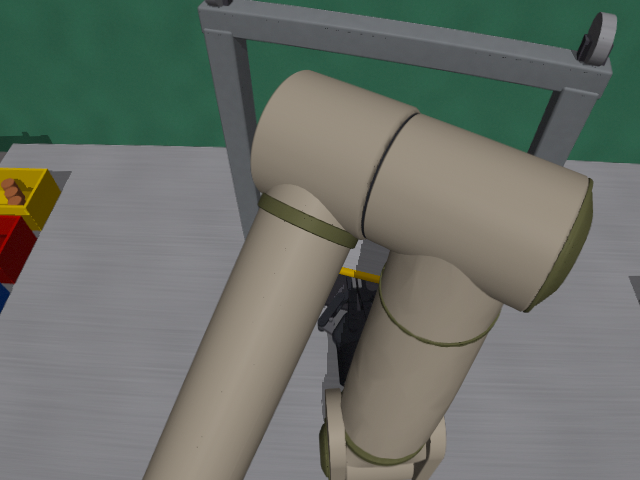

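Scene view: the elbow hides the collar from this camera. The fingertips disappear under the yellow lip at (360,275), and nothing else is touched. Next I raise slowly and watch for contact.

Emit:
move_arm(
  plan=[
    [0,0,0,0,0,0,-1],
    [0,0,0,0,0,0,-1],
  ],
)

```text
time_s: 5.3
position: [0.5965, -0.0268, 0.1292]
tool_rot: [[-0.09, 0.115, 0.989], [-0.009, -0.993, 0.114], [0.996, 0.001, 0.091]]
ft_force: [0.4, -0.4, 0.6]
grip_width: 0.0001
gripper_force: 0.0
```

Emit:
move_arm(
  plan=[
    [0,0,0,0.3,0,0,-1],
    [0,0,0,0.6,0,0,-1],
    [0,0,0,0.9,0,0,-1],
    [0,0,0,0.9,0,0,-1],
  ],
)

```text
time_s: 5.7
position: [0.5962, -0.0271, 0.1373]
tool_rot: [[-0.09, 0.115, 0.989], [-0.009, -0.993, 0.114], [0.996, 0.001, 0.091]]
ft_force: [0.1, 0.9, 0.2]
grip_width: -0.0001
gripper_force: 0.0
```

```bash
python3 look.py in2; python3 - <<'E'
from fit import *
p=env.get_image("top"); cv2.imwrite("pics/t2c.png",cv2.resize(p["color"][200:300,400:500],None,fx=5,fy=5,interpolation=cv2.INTER_CUBIC)[...,::-1])
E
```

```text
t 5.7 TCP g -0.0233 0.014 0.1373 F [0.1 0.9 0.2] toolx [-0.09  -0.009  0.996]
```

View pics/t2c.png

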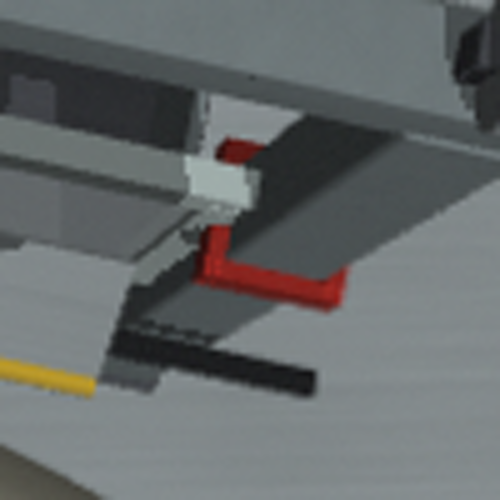

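Top crop: the pointer tip at (315,380) stands in front of and below the red collar at (270,280). Not touching yet, so I continue up.

Emit:
move_arm(
  plan=[
    [0,0,0,0.3,0,0,-1],
    [0,0,0,0.6,0,0,-1],
    [0,0,0,0.9,0,0,-1],
    [0,0,0,1.2,0,0,-1],
    [0,0,0,1.2,0,0,-1],
  ],
)

```text
time_s: 6.35
position: [0.5952, -0.0273, 0.1494]
tool_rot: [[-0.091, 0.114, 0.989], [-0.009, -0.993, 0.114], [0.996, 0.002, 0.091]]
ft_force: [1.5, -0.5, -1.7]
grip_width: -0.0004
gripper_force: 0.6
```

Emit:
move_arm(
  plan=[
    [0,0,0,0.5,0,0,-1],
    [0,0,0,1,0,0,-1],
    [0,0,0,1.5,0,0,-1],
    [0,0,0,2,0,0,-1],
    [0,0,0,2,0,0,-1],
  ],
)

```text
time_s: 6.85
position: [0.5933, -0.0274, 0.17]
tool_rot: [[-0.092, 0.115, 0.989], [-0.009, -0.993, 0.114], [0.996, 0.002, 0.092]]
ft_force: [0.1, 0.4, -0.2]
grip_width: 0.0001
gripper_force: 0.0
```

```bash
cat > trk.py <<'E'
from plan import *
from fit import *
s=env.observe(); p=np.array(s["position"]);d=p-G0
print("t",s["time_s"],"TCP g",(d@gx).round(4),(d@gy).round(4),p[2].round(4),"F",np.round(s["ft_force"],1))
for n in("scene","top"):
    I=env.get_image(n); pr=lambda z:proj(I,[W(-.029,-.23,z)])[0]
    h=I["color"].max(2)<45
    zs=np.linspace(.13,.3,18); c=np.array([pr(z) for z in zs]); print(n,"pred tip at z",[(round(z,3),v.round(0).tolist()) for z,v in zip(zs[::4],c[::4])])
    x0,y0=(c.min(0)-[40,12]).astype(int);x1,y1=(c.max(0)+[10,12]).astype(int)
    m=np.zeros(h.shape,bool);m[y0:y1,x0:x1]=h[y0:y1,x0:x1]
    if m.sum()>20:
        e=ends(quad(m))[1]; zz=np.linspace(.12,.32,401); dd=[np.linalg.norm(pr(z)-e) for z in zz]; i=np.argmin(dd); print("  tip",e.round(1),"z",zz[i].round(4),"off px",round(dd[i],1))
E
python3 trk.py
```

```text
t 6.85 TCP g -0.0261 0.013 0.17 F [ 0.1  0.4 -0.2]
scene pred tip at z [(np.float64(0.13), [515.0, 313.0]), (np.float64(0.17), [524.0, 298.0]), (np.float64(0.21), [534.0, 282.0]), (np.float64(0.25), [545.0, 265.0]), (np.float64(0.29), [557.0, 246.0])]
  tip [540.1 317. ] z 0.1535 off px 23.4
top pred tip at z [(np.float64(0.13), [459.0, 278.0]), (np.float64(0.17), [465.0, 276.0]), (np.float64(0.21), [471.0, 273.0]), (np.float64(0.25), [477.0, 270.0]), (np.float64(0.29), [484.0, 267.0])]
  tip [466.5 274.4] z 0.1835 off px 0.3
```

Contact made and the sash is rising: the top-camera tip moved up about 26 mm with almost no measured force. I continue gently and stop short of the mark.

Emit:
move_arm(
  plan=[
    [0,0,0,0.5,0,0,-1],
    [0,0,0,1,0,0.1,-1],
    [0,0,0,1.5,0,0.2,-1],
    [0,0,0,2,0,0.2,-1],
    [0,0,0,2.5,0,0.3,-1],
  ],
)

```text
time_s: 7.45
position: [0.5941, -0.0273, 0.1944]
tool_rot: [[-0.09, 0.115, 0.989], [-0.009, -0.993, 0.114], [0.996, 0.001, 0.09]]
ft_force: [-2.0, -0.1, -3.6]
grip_width: -0.0002
gripper_force: 1.6
```

Emit:
move_arm(
  plan=[
    [0,0,0,0.6,0,0,-1],
    [0,0,0,1.1,0,0.1,-1],
    [0,0,0,1.6,0,0.2,-1],
    [0,0,0,2.1,0,0.2,-1],
    [0,0,0,2.6,0,0.3,-1],
  ],
)

```text
time_s: 7.95
position: [0.5947, -0.0272, 0.2205]
tool_rot: [[-0.09, 0.115, 0.989], [-0.009, -0.993, 0.114], [0.996, 0.001, 0.09]]
ft_force: [-2.0, -0.3, -3.8]
grip_width: 0.0002
gripper_force: 1.7
```

Emit:
move_arm(
  plan=[
    [0,0,0,0.5,0,0,-1],
    [0,0,0,1,0,0.1,-1],
    [0,0,0,1.4,0,0.1,-1],
    [0,0,0,1.6,0,0.1,-1],
    [0,0,0,1.6,0,0.1,-1],
  ],
)

```text
time_s: 8.45
position: [0.5944, -0.0273, 0.2369]
tool_rot: [[-0.092, 0.115, 0.989], [-0.009, -0.993, 0.114], [0.996, 0.002, 0.092]]
ft_force: [0.4, -0.3, -1.0]
grip_width: 0.0003
gripper_force: 0.3
```

```bash
python3 trk.py
```

```text
t 8.45 TCP g -0.0251 0.0134 0.2369 F [ 0.4 -0.3 -1. ]
scene pred tip at z [(np.float64(0.13), [515.0, 313.0]), (np.float64(0.17), [524.0, 298.0]), (np.float64(0.21), [534.0, 282.0]), (np.float64(0.25), [545.0, 265.0]), (np.float64(0.29), [557.0, 246.0])]
top pred tip at z [(np.float64(0.13), [459.0, 278.0]), (np.float64(0.17), [465.0, 276.0]), (np.float64(0.21), [471.0, 273.0]), (np.float64(0.25), [477.0, 270.0]), (np.float64(0.29), [484.0, 267.0])]
  tip [477.  269.6] z 0.251 off px 0.4
```

Emit:
move_arm(
  plan=[
    [0,0,0,0.5,0,0,-1],
    [0,0,0,1,0,0.1,-1],
    [0,0,0,1.5,0,0.1,-1],
    [0,0,0,1.8,0,0.1,-1],
    [0,0,0,1.8,0,0.1,-1],
  ],
)

```text
time_s: 9.05
position: [0.5937, -0.0273, 0.2551]
tool_rot: [[-0.092, 0.115, 0.989], [-0.008, -0.993, 0.114], [0.996, 0.002, 0.092]]
ft_force: [0.1, -0.4, -0.6]
grip_width: 0.0002
gripper_force: 0.3
```

Emit:
move_arm(
  plan=[
    [0,0,0,-0.6,0,0,-1],
    [0,0,0,-1.2,0,0,-1],
    [0,0,0,-2,0,-2.5,-1],
    [0,0,0,-2,0,-6,-1],
    [0,0,0,-2,0,-9,-1],
  ],
)

```text
time_s: 9.55
position: [0.5054, -0.0369, 0.2263]
tool_rot: [[-0.091, 0.115, 0.989], [-0.01, -0.993, 0.115], [0.996, 0.001, 0.092]]
ft_force: [-0.1, 0.3, -1.8]
grip_width: -0.0002
gripper_force: 0.0
```

```bash
python3 trk.py; python3 - <<'E'
from h import *
s=env.observe();print(np.round(s["q"],1)); p=env.get_image("scene"); 
cv2.imwrite("pics/s3.png",p["color"][...,::-1])
E
```

```text
t 9.55 TCP g -0.1091 -0.0173 0.2263 F [-0.1  0.3 -1.8]
scene pred tip at z [(np.float64(0.13), [515.0, 313.0]), (np.float64(0.17), [524.0, 298.0]), (np.float64(0.21), [534.0, 282.0]), (np.float64(0.25), [545.0, 265.0]), (np.float64(0.29), [557.0, 246.0])]
top pred tip at z [(np.float64(0.13), [459.0, 278.0]), (np.float64(0.17), [465.0, 276.0]), (np.float64(0.21), [471.0, 273.0]), (np.float64(0.25), [477.0, 270.0]), (np.float64(0.29), [484.0, 267.0])]
  tip [480.3 268.5] z 0.2695 off px 0.1
[-42.   37.8 141.5 131.7  94.5 -89.3]
```

View pics/s3.png

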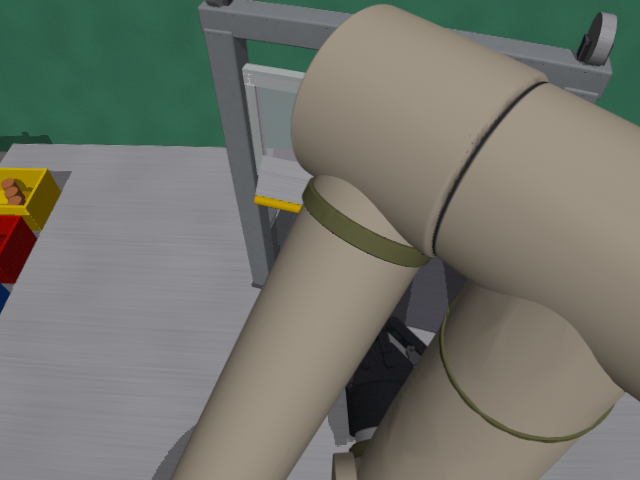

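Scene view: the arm still hides the collar, but the raised sash and the lip's left end at (256,201) are visible, so I use that end for height.

```bash
cat > lip.py <<'E'
from plan import *
from fit import *
I=env.get_image("scene"); h=hsv(I)
m=(h[...,0]>18)&(h[...,0]<32)&(h[...,1]>150)&(h[...,2]>60); m[:, :235]=0; m[320:]=0;m[:,300:]=0
pts=quad(m); e=ends(pts)[0]
# centreline near left end vs model line
zz=np.linspace(.14,.32,361)
out=[]
for col in range(262,292,3):
    r=pts[pts[:,0]==col]
    if len(r)<3: continue
    rm=r[:,1].mean()
    def row(z):
        L=proj(I,[W(-.048,b,z+.008) for b in np.linspace(.05,.15,21)]); o=np.argsort(L[:,0]); return np.interp(col,L[o,0],L[o,1])
    d=[row(z)-rm for z in zz]; out.append(zz[np.argmin(np.abs(d))])
print("end",e.round(1),"underside z",np.round(out,4),"pointer",np.median(out)+.007)
E
python3 lip.py
python3 - <<'E'
from plan import *
from h import env
s=env.observe()
A=np.array([.36,.02,.33]);A2=W(-.1,.0,.235)
for T in(np.array([.45,.12,.30]),np.array([.42,.2,.36])):
    print(delta(s["position"],s["tool_rot"],T,toolR(45,5,180)),ik(T,toolR(45,5,180),s["q"]))
E
```

```text
end [254.1 198.6] underside z [0.264  0.2655 0.265  0.264  0.2655 0.265  0.264  0.2655 0.265  0.265 ] pointer 0.272
[ 24.58  -0.14   2.2    7.77 -16.37  -3.17] (array([-33.75,  17.78, 140.4 , 115.21,  85.64, -70.27]), np.float64(3.579000262821096e-10))
[ 24.58  -0.14   2.2   13.93 -24.65  -4.7 ] (array([-15.2 ,   1.83, 136.07, 128.27,  66.65, -58.1 ]), np.float64(6.926420381692111e-09))
```

Emit:
move_arm(
  plan=[
    [0,0,0,0,0,3,-1],
    [0,0,0,0,0,6,-1],
    [0,0,0,0,0,9,-1],
    [0,0,0,0.5,0,9,-1],
    [0,0,0,1,0,9,-1],
  ],
)

```text
time_s: 10.25
position: [0.5949, -0.026, 0.2449]
tool_rot: [[-0.091, 0.117, 0.989], [-0.009, -0.993, 0.117], [0.996, 0.002, 0.092]]
ft_force: [-0.7, 0.4, -0.0]
grip_width: 0.0001
gripper_force: 0.0
```

Emit:
move_arm(
  plan=[
    [0,0,0,0.3,0,0,-1],
    [0,0,0,0.6,0,0,-1],
    [0,0,0,0.9,0,0,-1],
    [0,0,0,0.9,0,0,-1],
  ],
)

```text
time_s: 10.65
position: [0.5936, -0.0276, 0.2535]
tool_rot: [[-0.09, 0.114, 0.989], [-0.009, -0.993, 0.114], [0.996, 0.001, 0.091]]
ft_force: [0.5, -0.4, 1.4]
grip_width: -0.0002
gripper_force: 0.0
```

```bash
python3 lip.py; python3 trk.py
```

```text
t 10.7 TCP g -0.0257 0.013 0.2533 F [ 1.4 -0.2 -0.2]
scene pred tip at z [(np.float64(0.13), [515.0, 313.0]), (np.float64(0.17), [524.0, 298.0]), (np.float64(0.21), [534.0, 282.0]), (np.float64(0.25), [545.0, 265.0]), (np.float64(0.29), [557.0, 246.0])]
top pred tip at z [(np.float64(0.13), [459.0, 278.0]), (np.float64(0.17), [465.0, 276.0]), (np.float64(0.21), [471.0, 273.0]), (np.float64(0.25), [477.0, 270.0]), (np.float64(0.29), [484.0, 267.0])]
  tip [480.5 268.4] z 0.2705 off px 0.1Traceback (most recent call last):
  File "lip.py", line 5, in <module>
    pts=quad(m); e=ends(pts)[0]
  File "fit.py", line 7, in quad
    i=1+np.argmax(s[1:,4]); ys,xs=np.where(l==i); return np.c_[xs,ys].astype(float)
        ~~~~~~~~~^^^^^^^^^
    return _wrapfunc(a, 'argmax', axis=axis, out=out, **kwds)
    return bound(*args, **kwds)
ValueError: attempt to get argmax of an empty sequence
```

Just below contact (0.2551). I raise the TCP to 0.2625.

Emit:
move_arm(
  plan=[
    [0,0,0,0.2,0,0,-1],
    [0,0,0,0.5,0,0,-1],
    [0,0,0,0.8,0,0,-1],
    [0,0,0,0.9,0,0,-1],
    [0,0,0,0.9,0,0,-1],
  ],
)

```text
time_s: 11.3
position: [0.593, -0.0275, 0.2624]
tool_rot: [[-0.09, 0.114, 0.989], [-0.009, -0.993, 0.114], [0.996, 0.002, 0.091]]
ft_force: [1.9, -0.9, -2.3]
grip_width: -0.0
gripper_force: 1.2
```

Emit:
move_arm(
  plan=[
    [0,0,0,-0.6,0,0,-1],
    [0,0,0,-1.2,0,0,-1],
    [0,0,0,-2,0,-2.5,-1],
    [0,0,0,-2,0,-6,-1],
    [0,0,0,-2,0,-9,-1],
  ],
)

```text
time_s: 11.8
position: [0.5047, -0.0369, 0.2344]
tool_rot: [[-0.091, 0.115, 0.989], [-0.01, -0.993, 0.115], [0.996, 0.001, 0.092]]
ft_force: [-0.7, -0.2, -1.7]
grip_width: 0.0001
gripper_force: 0.0
```

```bash
python3 lip.py; python3 trk.py|grep -v pred;  python3 - <<'E'
from plan import *
from h import env
s=env.observe()
T=np.array([.42,.2,.38]);R=toolR(45,5,180)
print(delta(s["position"],s["tool_rot"],T,R)); path(s["position"],s["tool_rot"],T,R,s["q"],6)
E
```

```text
end [253.7 194.9] underside z [0.272  0.2725 0.2725 0.273  0.273  0.2725 0.269 ] pointer 0.2795
t 11.85 TCP g -0.112 -0.0186 0.2338 F [0.7 0.2 1.1]
  tip [481.4 267.7] z 0.2765 off px 0.5
[ 24.66  -0.11   2.11  15.1  -24.69  -4.5 ]
0.17 [-39.67  29.54 142.11 130.04  89.69 -83.54] 0.0005
0.33 [-36.59  22.54 142.11 128.72  85.33 -78.  ] 0.0012
0.5 [-32.8   15.64 141.54 127.78  80.86 -72.05] 0.0
0.67 [-27.9    8.67 139.59 127.    75.13 -65.04] 0.0
0.83 [-21.98   2.65 136.82 126.36  69.01 -58.3 ] 0.0
1.0 [-15.2   -2.04 133.45 125.82  62.73 -52.37] 0.0
```

```bash
python3 - <<'E'
from plan import *
from h import env
s=env.observe()
T=W(-.105,.06,.36)
print(delta(s["position"],s["tool_rot"],T,RT)); q=path(s["position"],s["tool_rot"],T,RT,s["q"],4)
T2=np.array([.42,.2,.40]);R=toolR(45,5,180)
print(delta(T,RT,T2,R));path(T,RT,T2,R,q,4)
E
```

```text
[-0.25 -0.1  -0.09 12.33 -7.29  4.2 ]
0.25 [-37.43  27.25 138.46 136.22  84.73 -80.07] 0.0
0.5 [-32.79  19.75 135.36 139.64  75.78 -74.09] 0.0
0.75 [-28.12  13.4  131.76 142.23  66.54 -69.42] 0.0
1.0 [-23.47   8.26 127.78 144.25  57.43 -65.98] 0.0
[ 24.9   -0.     2.18   4.77 -17.35  -8.6 ]
0.25 [-22.67   4.47 129.59 137.72  58.31 -60.97] 0.0
0.5 [-21.19   0.81 130.68 131.87  58.99 -55.95] 0.0
0.75 [-18.77  -2.54 131.07 126.93  59.37 -51.11] 0.0
1.0 [-15.2   -5.38 130.8  123.08  59.34 -46.73] 0.0
```

Emit:
move_arm(
  plan=[
    [0,0,0,3,-1.8,1,-1],
    [0,0,0,6,-3.6,2,-1],
    [0,0,0,9,-5.4,3.1,-1],
    [0,0,0,12.3,-7.3,4.2,-1],
  ],
)

```text
time_s: 12.35
position: [0.5282, 0.04, 0.3626]
tool_rot: [[-0.092, 0.115, 0.989], [-0.011, -0.993, 0.114], [0.996, -0.0, 0.092]]
ft_force: [1.4, -0.3, -1.0]
grip_width: -0.0
gripper_force: 0.0
```

Emit:
move_arm(
  plan=[
    [6,0,0.5,1.2,-4.3,-2.1,-1],
    [12,0,1,2.4,-8.6,-4.3,-1],
    [18,0,1.6,3.6,-13,-6.5,-1],
    [25,0,2.2,4.8,-17.3,-8.6,-1],
    [25,0,2.2,4.8,-17.3,-8.6,-1],
  ],
)

```text
time_s: 12.85
position: [0.4162, 0.2033, 0.402]
tool_rot: [[-0.081, 0.531, 0.843], [-0.045, -0.847, 0.529], [0.996, 0.005, 0.093]]
ft_force: [1.1, -0.3, 0.2]
grip_width: -0.0
gripper_force: 0.0
```

```bash
python3 trk.py; python3 - <<'E'
from fit import *
p=env.get_image("scene"); cv2.imwrite("pics/s4.png",cv2.resize(p["color"][160:310,440:600],None,fx=4,fy=4,interpolation=cv2.INTER_CUBIC)[...,::-1])
cv2.imwrite("pics/s4full.png",p["color"][...,::-1])
E
```

```text
t 12.85 TCP g -0.2532 0.1946 0.402 F [ 1.1 -0.3  0.2]
scene pred tip at z [(np.float64(0.13), [515.0, 313.0]), (np.float64(0.17), [524.0, 298.0]), (np.float64(0.21), [534.0, 282.0]), (np.float64(0.25), [545.0, 265.0]), (np.float64(0.29), [557.0, 246.0])]
  tip [553.4 251. ] z 0.2785 off px 0.5
top pred tip at z [(np.float64(0.13), [459.0, 278.0]), (np.float64(0.17), [465.0, 276.0]), (np.float64(0.21), [471.0, 273.0]), (np.float64(0.25), [477.0, 270.0]), (np.float64(0.29), [484.0, 267.0])]
  tip [481.4 267.6] z 0.2765 off px 0.5
```

View pics/s4full.png

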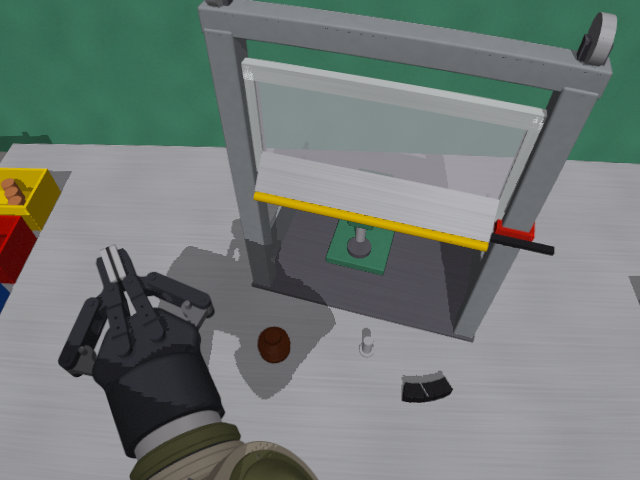

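Scene view: the sash stands raised with the green gauge in the open. The pointer at (491–553, 238–251) lies in front of the collar at (514,232). Pin, insulator and shoe have not moved. Quick refined check of the collar height.

```bash
python3 - <<'E'
from plan import *
from fit import *
I0=cv2.imread("pics/scene0.png")[...,::-1]; T0=cv2.imread("pics/top0.png")[...,::-1]
for n,im,box in(("scene",I0,(230,120,600,420)),("top",T0,(200,120,550,300))):
    p=dict(env.get_image(n)); p["color"]=np.ascontiguousarray(im)
    r=measure(p,box)[1]; print(n,"obs",r.min(0),r.max(0))
    for z in(.276,.279,.281,.283,.286):
        c=proj(p,[W(a,-.18+b,z+e) for a in(-.023,.023) for b in(-.023,.023) for e in(-.009,.009)])
        print(z,c.min(0).round(1),c.max(0).round(1))
I=env.get_image("scene");(a,b),_=measure(I,(230,120,600,420))
zz=np.linspace(.25,.3,501)
for e,s in((a,.15),(b,-.15)):
    d=[np.linalg.norm(proj(I,[W(-.048,s,z+.008)])[0]-e) for z in zz]; print("lip end",e,"pointer z",zz[np.argmin(d)]+.007,min(d))
E
```

```text
scene obs [493. 219.] [533. 245.]
0.276 [491.6 204.3] [534.2 248.2]
0.279 [492.3 202.7] [535.  246.8]
0.281 [492.8 201.6] [535.5 245.8]
0.283 [493.2 200.5] [536.1 244.8]
0.286 [493.9 198.9] [536.9 243.3]
top obs [440. 245.] [468. 260.]
0.276 [437.5 226.9] [472.3 261.8]
0.279 [437.9 226.5] [472.8 261.5]
0.281 [438.2 226.3] [473.1 261.3]
0.283 [438.5 226. ] [473.5 261.2]
0.286 [438.9 225.6] [474.  260.9]
lip end [253.6727 194.941 ] pointer z 0.2797 0.3802348976399657
lip end [487.6102 246.7761] pointer z 0.28049999999999997 0.03893962733576098
```

```bash
python3 -c "
from rig import env
print(env.close_job())"
```

```text
the job is handed in; nothing more can be done
None
```

The guard is open: the sash stands with its pointer about 1–2 mm below the collar's centre by camera measurement. The hand is clear, the shoe segment, insulator and pin show no movement in the last picture, and the job is handed in (no verdict returned).

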